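# Isolate the centrifuge and swing out the lockout hasp

### The job

The bench centrifuge is going to be serviced. On its isolator box, the one with the red handle on a yellow plate, turn the handle a quarter turn counter-clockwise (seen from above) until it is fully off, with its white stripe pointing to the black mark beside the hasp; only then swing that box's steel lockout hasp fully out, square to the side of the box, so that a padlock could be put on. Leave the other isolator, the one with the black handle, alone.

Things in the scene. Friction and masses are not known exactly. Their poses are not given: they have to be found in the camera images.
- isolator: Isolator box to operate, fixed: grey, 120 (x) x 200 (y) x 70 (z) mm, yellow plate under a red handle, steel hasp. Origin: underside centre, on the bench; at yaw 0 its x points away from the robot; z up. In its frame, mm: handle axis vertical at x=0, y=-45; hasp pivot vertical at x=30, y=75. Green mark (on) on the plate to +x of the handle, black mark (off) to its +y.
- isolator_handle (a joint): Red handle angle, rad, growing counter-clockwise from above. 0 = on: bar along box x, white pointer stripe to +x; 1.571 = off, end stop: bar along y, stripe to +y. Starts 0 to 0.25. About 0.15 Nm; stays where left. Upright bar 70 x 14 mm centred on its axis, from z=80 to 116 mm above the bench, on a disc of radius 30 with its top at z=80.
- isolator_hasp (a joint): Hasp angle, rad, growing clockwise from above. 0 = folded on the box, pointing from pivot to box -x; 1.571 = out, end stop, pointing to +y, 58 mm past the box side. Starts 0 to 0.2. About 0.12 Nm; stays where left. Flat bar 22 mm wide, z=72 to 76 mm, reaching 83 from the pivot, with an upright round steel finger peg, diameter 14, z=76 to 112, 55 from the pivot.
- other_isolator: Isolator box to leave alone: same size, layout and axes, fixed to the bench, but a white housing with a grey plate and a black handle; it has a steel hasp too.

How it is judged:
On the way, in this order (a step that is already met when the one before it is completed fails the run):
1. the red handle is turned to off (within 0.2 rad of its end stop) (value of joint isolator_handle above 1.37 rad), for 0.2 s.
2. its hasp is swung fully out (within 0.2 rad of its end stop) (value of joint isolator_hasp above 1.37 rad), for 0.2 s.
At the end, for the whole second after the job is handed in: The red handle is at off (joint above 1.37 rad, within 0.2 rad of its stop) and its hasp is out (joint above 1.37 rad, within 0.2 rad of its stop), both at rest and released (value of joint each of isolator_handle, isolator_hasp above 1.37 rad and velocity of joint isolator_handle between -0.1 and 0.1 rad/s and velocity of joint isolator_hasp between -0.1 and 0.1 rad/s); the robot touches nothing.
It fails at once if the hasp is swung out (past 0.5 rad) while the red handle is not yet off (below 1.2 rad) (value of joint isolator_hasp above 0.5 rad and value of joint isolator_handle below 1.2 rad).
It fails at once if the robot touches the other isolator with more than 2 N (contact force between other_isolator and the fingers above 2 N or contact force between other_isolator and the arm above 2 N).
It also fails if it takes over 48 s, if anything falls off the work surface, if the arm or the gripper's body presses on something with over 40 N, if the wrist force passes 120 N, or if a joint passes its speed limit or range.

### The arm

A 6-joint arm with a two-finger parallel gripper is mounted at the origin on the work surface. World frame = base frame: x ahead of the robot, y to its left, z up, the work surface at z = 0. Lengths are in m, angles in rad, forces in N, time in s.
With the tool pointing down it reaches from about 0.35 to 0.975 m from the base axis. Payload 7.1 kg.
Tool frame: the origin (TCP) lies at the very end of the fingers, on their centre line; the grasp point (between the pads) lies 19 mm behind it; z points along the fingers, y is the line along which they close (so a half turn about z gives the same grasp; the last joint's range is limited). The gripper opens to 88 mm and grips with 3 to 60 N. Pads are 20 mm wide; open, the fingers measure 115 mm over their backs; the gripper's body (75 mm by 178 mm) begins 61 mm behind the grasp point.
Start: joints at [1.249, 0.423, 1.63, -0, 1.089, -0.019], TCP at [0.186, 0.597, 0.223] pointing down, gripper open.
Joint ranges: [-3, 3], [-0.9, 2.11], [0.09, 2.58], [-1.31, 4.45], [0.11, 2.69], [-2.54, 2.54]. Speed limits (rad/s): [2.39, 2.39, 3.01, 3.14, 3.14, 3.14].

### API

Orientations are given as a unit quaternion [x, y, z, w].
In Python, from rig import env gives the robot as it stands.
- The arm moves only by the tool run_rows, called after ">>>" as a command line: name --pt "numbers of a row" for each row, then --argument value for the rest. Schema: {"type":"object","properties":{"motion":{"type":"array","items":{"type":"array","items":{"type":"number"},"minItems":7,"maxItems":7},"minItems":1,"maxItems":12},"squeeze":{"type":"number"},"only":{"type":"string"},"quiet":{"type":"boolean"},"lines":{"type":"string"}},"required":["motion"],"additionalProperties":false}. motion is a list of rows, 1 to 12 of them, each of 7 numbers: a rotation vector rx, ry, rz in normalised numbers (1 is 2 rad), then dx, dy, dz in fractions of the full range, 1 being 0.75 m, then the finger opening in m; each row shifts and turns the commanded pose from where the row before left it, along the tool's axes as they then stand; what a row does not reach is not made up. A row lasts 1/12 s, in which the tool goes at most 0.0417 m and 0.125 rad, less where a joint would pass 70% of its speed; a pose out of reach is approached as far as the arm can. The fingers move at their own pace and stop on an object; squeeze is the grip in N (left out, the last holds). Time passes only in rows, so rows that do not move let the fingers close. The tool returns the time, the measured TCP pose, the force, the opening and the grip force at its end. only (a regular expression) keeps the lines of the reply that match it, lines (a string "A,B") keeps lines A to B, and quiet returns only ok. No shift or turn number may pass 1 either way. Input that does not fit is refused with a message, and nothing moves.
- env.get_state(): the state, without advancing time (a new reading comes with each control period).
- env.get_image(name): name is "scene" or "top" or "wrist"; returns the picture (420x560x3 uint8, red, green, blue); there is no depth.
- env.camera_info(name): a dict with "fx", "fy", "cx", "cy" (pixels), "origin" and "attitude" of the camera in the world. Camera axes: x right, y down, z forward; pixel columns grow to the right and rows downward; lengths in m; the calibration is good to about 2 mm. A picture is of the moment at which its call begins: read the wrist's pose just before it. camera_info takes no time and is no camera call; for the wrist camera it gives the pose at the moment of the call.
- env.sign_off(): hands the job in; it is judged then, once.
The state is a dict: "clock": time; "joint_positions": joint angles; "qvel": joint speeds; "effort": joint torques, N m; "tool_pos": TCP position; "tool_rot": TCP orientation; "force": force on the tool from outside, world axes, zero at the start; "ft_torque": the same for the moment, N m; "width": finger opening in m; "gripper_force": force on a finger pad.
Only numpy, scipy, OpenCV 4.12 (cv2) and the standard library are available. Lean on these libraries where they do the work, as an engineer would, in place of code of your own. Each camera call takes 0.05 s, during which the arm holds its last target. There are 200 camera calls.

## Working session

There is one attempt and no reset: what is moved stays moved. The work goes in short steps, Python scripts to look and compute and a tool call to move; the robot and the scene stay as the last step left them, time stands still between calls to the robot, and variables do not carry over. Pictures are saved under pics/ and viewed, at most 10 in all, crops included, and the job is handed in when it is done.

```bash
ls; mkdir -p pics
```

Run:
```python
from rig import env
import cv2
for n in("top","scene"):
    cv2.imwrite(f"pics/{n}0.png",env.get_image(n)[:,:,::-1]); print(n,env.camera_info(n))
s=env.get_state();print(s["tool_pos"],s["tool_rot"],s["clock"])
```

```text
pics
rig.py
top {'fx': 492.45953802468824, 'fy': 492.45953802468824, 'cx': 278.21162157446423, 'cy': 208.37876328217632, 'origin': array([ 0.35209442, -0.00167841,  0.96186274]), 'attitude': array([ 0.72377086, -0.68263024,  0.06827304, -0.07423273])}
scene {'fx': 538.11599820292, 'fy': 538.11599820292, 'cx': 277.5499266135983, 'cy': 202.19029142629833, 'origin': array([ 1.14111588, -0.07320489,  0.96493874]), 'attitude': array([ 0.72692652,  0.61554041, -0.20240287, -0.22742235])}
[0.18617124 0.5961086  0.22196844] [ 1.50778398e-01  9.88567342e-01 -6.84897747e-04 -1.22717053e-04] 0.1
```

View pics/top0.png

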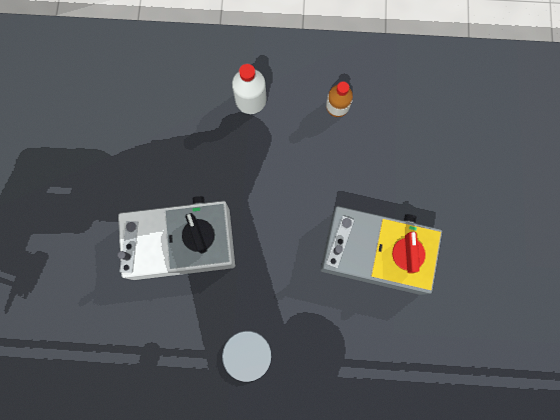

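View pics/scene0.png

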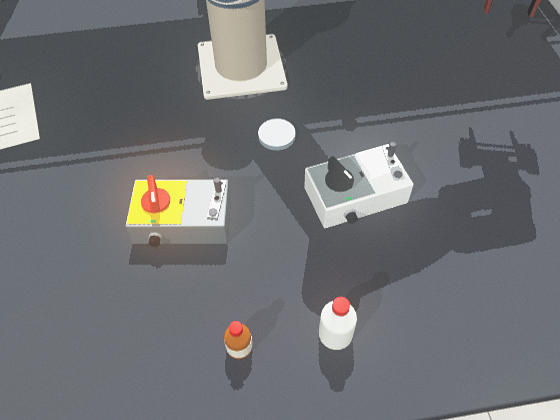

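The top view shows the red/yellow isolator at about (382,250), its handle at (409,253) and hasp strip at (340,240). The black-handled one is at (177,240). I'll take enlarged crops for measurement.

Run:
```python
import cv2
a=cv2.imread("pics/top0.png")[195:305,310:455]
cv2.imwrite("pics/c1.png",cv2.resize(a,None,fx=5,fy=5,interpolation=cv2.INTER_CUBIC))
```

```text
(no output)
```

View pics/c1.png

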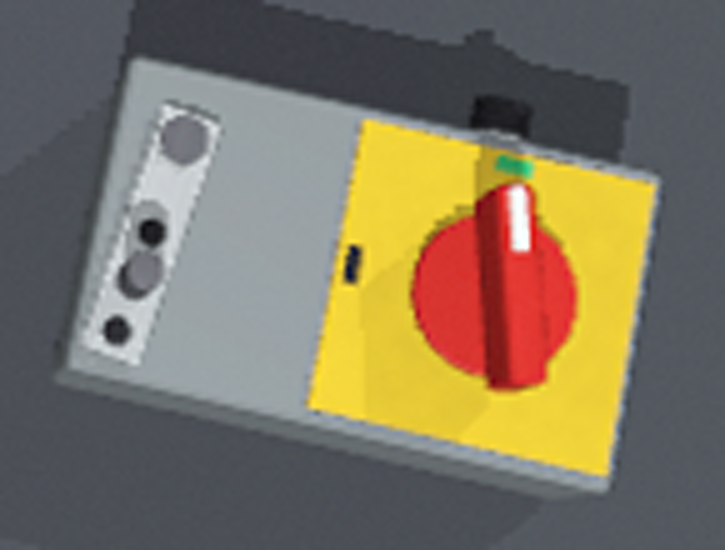

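Create h.py:
```python
from rig import env
import numpy as np
from scipy.spatial.transform import Rotation as R
def px2w(c,p,z):
    d=R.from_quat(c["attitude"]).apply([(p[0]-c["cx"])/c["fx"],(p[1]-c["cy"])/c["fy"],1])
    return c["origin"]+d*(z-c["origin"][2])/d[2]
def crop(p): return np.array(p)/5+[309.6,194.6]
def fit(c):
    P=np.array([px2w(c,crop(p),.07)[:2] for p in [(133,60),(660,180),(608,490),(68,368)]])
    B=np.array([[.06,.1],[.06,-.1],[-.06,-.1],[-.06,.1]])
    z=lambda a:a[:,0]+1j*a[:,1]
    s=(np.conj(z(B))*(z(P)-z(P).mean())).sum(); u=s/abs(s)
    return z(P).mean(),u,z(P)-z(P).mean()-u*z(B)
```

Run:
```python
from h import *
c=env.camera_info("top"); o,u,r=fit(c); yaw=np.angle(u); print("o",o,"yaw",yaw,"res",r)
H=o+u*(-.045j); V=o+u*(.03+.075j); print("H",H,"pivot",V)
loc=lambda p,z:(lambda w:np.conj(u)*(w[0]+1j*w[1]-o))(px2w(c,crop(p),z))
print("stripe ends",loc((516,187),.116),loc((520,250),.116),"bar near end",loc((520,380),.116))
print("pivot",loc((184,138),.076),"pegtop",loc((140,272),.112),"black mark",loc((353,264),.07))
```

```text
o (0.47009800128054613-0.18292796494233743j) yaw -0.16786573394239615 res [-0.00203858-0.00122042j -0.00225584+0.00187689j  0.00282047+0.00120272j
  0.00147395-0.0018592j ]
H (0.462579470345258-0.22729542703535233j) pivot (0.512207194234703-0.11399454874417135j)
stripe ends (0.033307316110468804-0.03698238916160723j) (0.011924563803068002-0.042092285696868646j) bar near end (-0.03214044602922302-0.049725973287843936j)
pivot (0.03249360020261363+0.07486199510335846j) pegtop (-0.02439575035586965+0.08381887436888184j) black mark (0.0018800749674441712+0.005235128834043859j)
```

The crop shows the yellow plate, the handle bar from (514,190) to (520,380), the hasp pivot at (184,138) and the peg top at (140,272). The handle is at about 0.19 rad and the hasp at about 0.16. Next I move above the handle.

Units first: shifts go in shares of 0.75 m and turns go in shares of 2 rad. So -0.032 m is -0.0427, -0.0232 m is -0.0309.

>>> run_rows --pt "0 0 0 -0.0309 -0.0427 0 0.06" --pt "0 0 0 -0.0309 -0.0427 0 0.06" --pt "0 0 0 -0.0309 -0.0427 0 0.06" --pt "0 0 0 -0.0309 -0.0427 0 0.06" --pt "0 0 0 -0.0309 -0.0427 0 0.06" --pt "0 0 0 -0.0309 -0.0427 0 0.06" --pt "0 0 0 -0.0309 -0.0427 0 0.06" --pt "0 0 0 -0.0309 -0.0427 0 0.06" --pt "0 0 0 -0.0309 -0.0427 0 0.06" --pt "0 0 0 -0.0309 -0.0427 0 0.06" --pt "0 0 0 -0.0309 -0.0427 0 0.06" --squeeze 20

```text
clock: 1.02
tool_pos: [0.3249, 0.1827, 0.2227]
tool_rot: [0.151, 0.989, 0.0, 0.0]
force: [0.3, 0.2, -0.3]
width: 0.0599
gripper_force: 0.0
```

>>> run_rows --pt "0 0 0 -0.0309 -0.0427 0 0.06" --pt "0 0 0 -0.0309 -0.0427 0 0.06" --pt "0 0 0 -0.0309 -0.0427 0 0.06" --pt "0 0 0 -0.0309 -0.0427 0 0.06" --pt "0 0 0 -0.0309 -0.0427 0 0.06" --pt "0 0 0 -0.0309 -0.0427 0 0.06" --pt "0 0 0 -0.0309 -0.0427 0 0.06" --pt "0 0 0 -0.0309 -0.0427 0 0.06" --pt "0 0 0 -0.0309 -0.0427 0 0.06" --pt "0 0 0 -0.0309 -0.0427 0 0.06" --pt "0 0 0 -0.0309 -0.0427 0 0.06"

```text
clock: 1.93
tool_pos: [0.4635, -0.2297, 0.2224]
tool_rot: [0.151, 0.989, 0.0, -0.0]
force: [0.9, 0.8, 0.1]
width: 0.0601
gripper_force: 0.0
```

>>> run_rows --pt "0 0 0.06 0 0 0 0.06" --pt "0 0 0.06 0 0 0 0.06" --pt "0 0 0.06 0 0 0 0.06" --pt "0 0 0.06 0 0 0 0.06" --pt "0 0 0.06 0 0 0 0.06" --pt "0 0 0.06 0 0 0 0.06" --pt "0 0 0.06 0 0 0 0.06" --pt "0 0 0.06 0 0 0 0.06" --pt "0 0 0.06 0 0 0 0.06" --pt "0 0 0.06 0 0 0 0.06" --pt "0 0 0.06 0 0 0 0.06" --pt "0 0 0.06 0 0 0 0.06"

```text
clock: 2.93
tool_pos: [0.4633, -0.2275, 0.2224]
tool_rot: [0.767, 0.641, -0.0, -0.0]
force: [-0.1, -1.0, 0.0]
width: 0.06
gripper_force: 0.0
```

>>> run_rows --pt "0 0 0.06 0 0 0 0.06" --pt "0 0 0.06 0 0 0 0.06" --pt "0 0 0.06 0 0 0 0.06" --pt "0 0 0.06 0 0 0 0.06" --pt "0 0 0.06 0 0 0 0.06" --pt "0 0 0.06 0 0 0 0.06" --pt "0 0 0.06 0 0 0 0.06" --pt "0 0 0.06 0 0 0 0.06" --pt "0 0 0.06 0 0 0 0.06" --pt "0 0 0.06 0 0 0 0.06" --pt "0 0 0.06 0 0 0 0.06"

```text
clock: 3.85
tool_pos: [0.4633, -0.2275, 0.2223]
tool_rot: [0.999, 0.036, -0.0, -0.0]
force: [0.0, -0.0, -0.5]
width: 0.0601
gripper_force: 0.0
```

Add to h.py:
```python
def goto(x,y,z,yaw=None):
    s=env.get_state(); T=R.from_quat(s["tool_rot"]); M=T.as_matrix(); a=np.arctan2(M[1,1],M[0,1])
    print("t",s["clock"],"pos",s["tool_pos"].round(4),"yaw(y axis)",round(a,3),"j6",s["joint_positions"][5].round(2),"zaxis",M[:,2].round(3))
    print("tool delta",M.T@(np.array([x,y,z])-s["tool_pos"]))
    if yaw is not None: print("rz",a-yaw)
```

Run:
```python
from h import *
goto(.4626,-.2273,.086,-1.546)
```

```text
t 3.85 pos [ 0.4633 -0.2275  0.2223] yaw(y axis) -1.498 j6 1.02 zaxis [-0.001  0.    -1.   ]
tool delta [-0.00063134 -0.00017548  0.13634635]
rz 0.04803857379586751
```

In the tool's units: 0.027 m is 0.036, 0.048 rad is 0.024.

>>> run_rows --pt "0 0 0.024 0 0 0.036 0.06" --pt "0 0 0 0 0 0.036 0.06" --pt "0 0 0 0 0 0.036 0.06" --pt "0 0 0 0 0 0.036 0.06" --pt "0 0 0 0 0 0.036 0.06" --pt "0 0 0 0 0 0 0.06" --squeeze 20

```text
clock: 4.35
tool_pos: [0.4604, -0.226, 0.0833]
tool_rot: [1.0, 0.015, -0.004, -0.002]
force: [-0.5, 0.2, 0.1]
width: 0.0601
gripper_force: 0.0
```

>>> run_rows --pt "0 0 0 0 0 0 0.0" --pt "0 0 0 0 0 0 0.0" --pt "0 0 0 0 0 0 0.0" --pt "0 0 0 0 0 0 0.0" --pt "0 0 0 0 0 0 0.0" --pt "0 0 0 0 0 0 0.0" --squeeze 15

```text
clock: 4.85
tool_pos: [0.4641, -0.2279, 0.0886]
tool_rot: [1.0, 0.015, 0.001, 0.0]
force: [-0.5, 0.2, 0.6]
width: 0.0238
gripper_force: 0.0
```

>>> run_rows --pt "0 0 0 0 0 0 0.0" --pt "0 0 0 0 0 0 0.0" --pt "0 0 0 0 0 0 0.0" --pt "0 0 0 0 0 0 0.0" --squeeze 15

```text
clock: 5.18
tool_pos: [0.4639, -0.2279, 0.0882]
tool_rot: [1.0, 0.016, 0.0, 0.0]
force: [-1.6, -1.2, 6.3]
width: 0.0146
gripper_force: 14.7
```

```bash
python3 -c "
from h import *
goto(.4626,-.2273,.086,-1.546)"
```

```text
t 5.1833 pos [ 0.4639 -0.2279  0.0882] yaw(y axis) -1.54 j6 1.06 zaxis [ 0.001 -0.001 -1.   ]
tool delta [-0.00124866 -0.00066808  0.00216225]
rz 0.0062516838819504095
```

In the tool's units: -0.11 rad is -0.055.

>>> run_rows --pt "0 0 -0.055 0 0 0 0" --pt "0 0 -0.055 0 0 0 0" --pt "0 0 -0.055 0 0 0 0" --pt "0 0 -0.055 0 0 0 0" --pt "0 0 -0.055 0 0 0 0" --pt "0 0 -0.055 0 0 0 0" --pt "0 0 -0.055 0 0 0 0" --pt "0 0 -0.055 0 0 0 0" --pt "0 0 -0.055 0 0 0 0" --pt "0 0 -0.055 0 0 0 0" --squeeze 15

```text
clock: 6.02
tool_pos: [0.4643, -0.2285, 0.0881]
tool_rot: [0.843, 0.538, 0.0, 0.001]
force: [0.1, -3.7, 2.1]
width: 0.0139
gripper_force: 15.0
```

>>> run_rows --pt "0 0 -0.045 0 0 0 0" --pt "0 0 -0.045 0 0 0 0" --pt "0 0 -0.045 0 0 0 0" --pt "0 0 -0.03 0 0 0 0" --pt "0 0 0 0 0 0 0"

```text
clock: 6.43
tool_pos: [0.4646, -0.2283, 0.0881]
tool_rot: [0.745, 0.667, 0.0, 0.001]
force: [1.7, -2.0, 2.7]
width: 0.0147
gripper_force: 15.5
```

```bash
python3 -c "
from h import *
goto(.4626,-.2273,.086,-.168);print(env.get_state()['ft_torque'])"
```

```text
t 6.4333 pos [ 0.4646 -0.2283  0.0881] yaw(y axis) -0.109 j6 -0.37 zaxis [ 0.002 -0.001 -1.   ]
tool delta [ 0.00073038 -0.00208499  0.00212061]
rz 0.058888669587461084
[-0.43091388 -0.17384539 -0.37595226]
```

In the tool's units: -0.03 m is -0.04.

>>> run_rows --pt "0 0 0 0 0 0 0.06" --pt "0 0 0 0 0 0 0.06" --pt "0 0 0 0 0 0 0.06" --pt "0 0 0 0 0 0 0.06" --pt "0 0 0 0 0 0 0.06" --pt "0 0 0 0 0 -0.04 0.06" --pt "0 0 0 0 0 -0.04 0.06" --pt "0 0 0 0 0 -0.04 0.06" --pt "0 0 0 0 0 -0.04 0.06"

```text
clock: 7.18
tool_pos: [0.4631, -0.2273, 0.2087]
tool_rot: [0.745, 0.667, -0.0, -0.001]
force: [0.6, -1.3, -0.2]
width: 0.0597
gripper_force: 0.0
```

>>> run_rows --pt "0 0 -0.06 0 0 0 0.06" --pt "0 0 -0.06 0 0 0 0.06" --pt "0 0 -0.06 0 0 0 0.06" --pt "0 0 -0.06 0 0 0 0.06" --pt "0 0 -0.06 0 0 0 0.06" --pt "0 0 -0.06 0 0 0 0.06" --pt "0 0 -0.06 0 0 0 0.06" --pt "0 0 -0.06 0 0 0 0.06" --pt "0 0 -0.06 0 0 0 0.06" --pt "0 0 -0.06 0 0 0 0.06" --pt "0 0 -0.06 0 0 0 0.06" --pt "0 0 0 0 0 0 0.06"

```text
clock: 8.18
tool_pos: [0.4634, -0.2274, 0.2075]
tool_rot: [0.177, 0.984, 0.0, -0.0]
force: [0.0, -0.1, -0.5]
width: 0.0598
gripper_force: 0.0
```

Run:
```python
from h import *
import cv2
w=env.camera_info("wrist");print(w)
cv2.imwrite("pics/w1.png",env.get_image("wrist")[:,:,::-1])
c=env.camera_info("top"); o,u,r=fit(c); v=o+u*(.03+.075j); p=o+u*(-.0244+.0838j)
print("pivot",v,"peg",p,"dir",np.angle(p-v)); q=v+.055*(p-v)/abs(p-v); print(q)
goto(q.real,q.imag,.084,np.angle(p-v)-np.pi/2)
```

```text
{'fx': 320.1556536789091, 'fy': 320.1556536789091, 'cx': 277.92990245248694, 'cy': 209.9502882169134, 'origin': array([ 0.39655615, -0.20189297,  0.37093992]), 'attitude': array([0.81425357, 0.56570745, 0.07432053, 0.1069704 ])}
pivot (0.512207194234703-0.11399454874417135j) peg (0.4600421527762702-0.09622917653754454j) dir 2.813351475671446
(0.46014359946476324-0.09626372531062746j)
t 8.2333 pos [ 0.4634 -0.2274  0.2075] yaw(y axis) 1.208 j6 -1.69 zaxis [-0.  0. -1.]
tool delta [0.0495963  0.12145435 0.12354462]
rz -0.03492674953658126
```

View pics/w1.png

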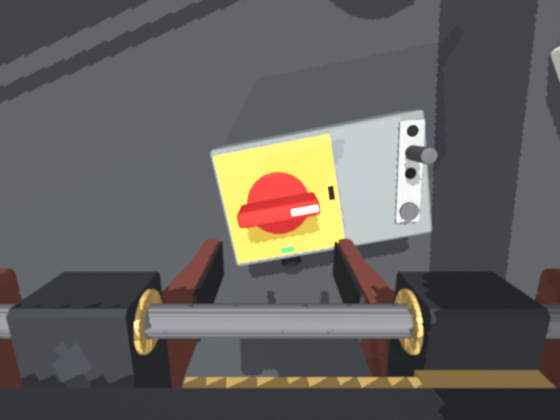

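The wrist view shows the handle bar from (240,217) to (318,207) with its stripe towards the black mark at (331,193). The peg top is at (429,155) and the pivot at (409,211). Next I measure the handle angle and the peg.

Run:
```python
from h import *
c=env.camera_info("top"); o,u,r=fit(c); w=env.camera_info("wrist")
def L(p,z):
    q=px2w(w,p,z); return q[:2].round(4),np.round(np.conj(u)*(q[0]+1j*q[1]-o),4)
print("stripe",L((292,212),.116),L((318,207.5),.116)); print("pivot",L((409,211),.076)); print("pegtop",L((429.5,155),.112),"pegbase",L((411,153),.076))
print("corners",L((213,152),.07),L((422,111),.07),L((432,231),.07))
```

```text
stripe (array([ 0.4662, -0.2154]), np.complex128(0.0016-0.0327j)) (array([ 0.4702, -0.1941]), np.complex128(0.002-0.011j))
pivot (array([ 0.5159, -0.1129]), np.complex128(0.0334+0.0767j))
pegtop (array([ 0.462 , -0.0965]), np.complex128(-0.0224+0.0839j)) pegbase (array([ 0.4633, -0.0972]), np.complex128(-0.021+0.0834j))
corners (array([ 0.3985, -0.2666]), np.complex128(-0.0566-0.0945j)) (array([ 0.4319, -0.0763]), np.complex128(-0.0555+0.0987j)) (array([ 0.5463, -0.095 ]), np.complex128(0.0605+0.0994j))
```

In the tool's units: 0.0305 m is 0.0407, 0.0121 m is 0.0161, -0.035 rad is -0.0175.

>>> run_rows --pt "0 0 0 0.0161 0.0407 0 0.05" --pt "0 0 0 0.0161 0.0407 0 0.05" --pt "0 0 0 0.0161 0.0407 0 0.05" --pt "0 0 0 0.0161 0.0407 0 0.05" --pt "0 0 -0.0175 0 0 0 0.05" --pt "0 0 0 0 0 0 0.05"

```text
clock: 8.73
tool_pos: [0.4612, -0.0948, 0.2077]
tool_rot: [0.162, 0.987, 0.0, -0.0]
force: [0.0, -0.2, -0.6]
width: 0.0502
gripper_force: 0.0
```

>>> run_rows --pt "0 0 0 0 0 0.04 0.05" --pt "0 0 0 0 0 0.04 0.05" --pt "0 0 0 0 0 0.04 0.05" --pt "0 0 0 0 0 0.04 0.05" --pt "0 0 0 0 0 0 0.05" --pt "0 0 0 0 0 0 0.05"

```text
clock: 9.23
tool_pos: [0.4604, -0.0967, 0.0868]
tool_rot: [0.164, 0.986, 0.0, -0.002]
force: [-0.2, 0.4, -0.3]
width: 0.05
gripper_force: 0.0
```

>>> run_rows --pt "0 0 0 0 0 0 0" --pt "0 0 0 0 0 0 0" --pt "0 0 0 0 0 0 0" --pt "0 0 0 0 0 0 0" --pt "0 0 0 0 0 0 0" --pt "0 0 0 0 0 0 0" --pt "0 0 0 0 0 0 0" --pt "0 0 0 0 0 0 0"

```text
clock: 9.9
tool_pos: [0.4617, -0.0965, 0.0883]
tool_rot: [0.162, 0.987, -0.0, 0.0]
force: [-2.0, -1.2, 7.3]
width: 0.0138
gripper_force: 15.0
```

```bash
python3 -c "
from h import *
goto(.4615,-.0963,.086,1.243)"
```

```text
t 9.9 pos [ 0.4617 -0.0965  0.0883] yaw(y axis) 1.245 j6 -1.48 zaxis [ 0.001 -0.    -1.   ]
tool delta [0.00027628 0.00016268 0.00229488]
rz 0.0021214637988238305
```

In the tool's units: 0.0058 m is 0.0077, -0.0003 m is -0.0004, 0.105 rad is 0.0525.

>>> run_rows --pt "0 0 0.0525 -0.0004 0.0077 0 0" --pt "0 0 0.0525 -0.0004 0.0077 0 0" --pt "0 0 0.0525 -0.0004 0.0077 0 0" --pt "0 0 0.0525 -0.0004 0.0077 0 0" --pt "0 0 0.0525 -0.0004 0.0077 0 0" --pt "0 0 0.0525 -0.0004 0.0077 0 0" --pt "0 0 0 0 0 0 0"

```text
clock: 10.48
tool_pos: [0.4831, -0.0685, 0.0883]
tool_rot: [0.462, 0.887, 0.0, 0.001]
force: [1.1, 2.1, 6.9]
width: 0.0138
gripper_force: 15.0
```

>>> run_rows --pt "0 0 0.0525 -0.0004 0.0077 0 0" --pt "0 0 0.0525 -0.0004 0.0077 0 0" --pt "0 0 0.0525 -0.0004 0.0077 0 0" --pt "0 0 0.0525 -0.0004 0.0077 0 0" --pt "0 0 0.0525 -0.0004 0.0077 0 0" --pt "0 0 0.0525 -0.0004 0.0077 0 0" --pt "0 0 0 0 0 0 0"

```text
clock: 11.07
tool_pos: [0.5162, -0.0588, 0.0883]
tool_rot: [0.714, 0.7, 0.001, 0.001]
force: [2.4, 0.5, 4.8]
width: 0.0134
gripper_force: 15.0
```

Run:
```python
from h import *
v=.5135-.1135j; q=v+.055*np.exp(1j*1.36); print(q)
goto(q.real,q.imag,.086,1.36-np.pi/2)
```

```text
(0.5250081266240281-0.05971744686605761j)
t 11.0667 pos [ 0.5162 -0.0588  0.0883] yaw(y axis) -0.019 j6 -0.12 zaxis [ 0.002 -0.    -1.   ]
tool delta [-0.00077134  0.00881405  0.00234788]
rz 0.19141293271411763
```

In the tool's units: 0.005 m is 0.0067, 0.002 m is 0.0027, 0.1 rad is 0.05.

>>> run_rows --pt "0 0 0.05 -0.0004 0.0067 0 0" --pt "0 0 0.05 -0.0004 0.0067 0 0" --pt "0 0 0 0 0.0027 0 0" --pt "0 0 0 0 0 0 0" --pt "0 0 0 0 0 0 0"

```text
clock: 11.48
tool_pos: [0.5242, -0.0599, 0.0881]
tool_rot: [0.778, 0.628, -0.001, -0.002]
force: [-8.3, 2.7, 14.9]
width: 0.0138
gripper_force: 15.0
```

Run:
```python
from h import *
v=.5135-.1135j; q=v+.055*np.exp(1j*1.403); print(q)
goto(q.real,q.imag,.086,1.403-np.pi/2)
```

```text
(0.5226855518311275-0.05927246421274825j)
t 11.4833 pos [ 0.5242 -0.0599  0.0881] yaw(y axis) -0.212 j6 0.08 zaxis [-0.004  0.001 -1.   ]
tool delta [ 0.00026676 -0.00158425  0.00210815]
rz -0.04467240080584503
```

Reaction force of −8 N in x, so the hasp is on its end stop. I release, lift and look.

In the tool's units: -0.03 m is -0.04.

>>> run_rows --pt "0 0 0 0 0 0 0.05" --pt "0 0 0 0 0 0 0.05" --pt "0 0 0 0 0 0 0.05" --pt "0 0 0 0 0 0 0.05" --pt "0 0 0 0 0 0 0.05" --pt "0 0 0 0 0 -0.04 0.05" --pt "0 0 0 0 0 -0.04 0.05" --pt "0 0 0 0 0 -0.04 0.05" --pt "0 0 0 0 0 -0.04 0.05" --pt "0 0 0 0 0 -0.04 0.05"

```text
clock: 12.32
tool_pos: [0.5262, -0.0604, 0.239]
tool_rot: [0.779, 0.627, -0.0, -0.0]
force: [0.6, -0.2, -0.7]
width: 0.0499
gripper_force: 0.0
```

>>> run_rows --pt "0 0 0 -0.0467 0 0 0.05" --pt "0 0 0 -0.0467 0 0 0.05" --pt "0 0 0 -0.0467 0 0 0.05" --pt "0 0 0 -0.0467 0 0 0.05" --pt "0 0 0 -0.0467 0 0 0.05" --pt "0 0 0 0 0 0 0.05" --pt "0 0 0 0 0 0 0.05"

```text
clock: 12.9
tool_pos: [0.4886, -0.2327, 0.2375]
tool_rot: [0.78, 0.626, 0.0, -0.0]
force: [-0.4, -0.0, 0.7]
width: 0.0501
gripper_force: 0.0
```

Run:
```python
from h import *
import cv2
print(env.get_state()["tool_pos"])
a=env.get_image("wrist"); b=env.get_image("top")[185:315,290:460]
cv2.imwrite("pics/end.png",np.vstack([a[:300],cv2.resize(b,(392,300))[:, :].copy() if 0 else cv2.copyMakeBorder(cv2.resize(b,(392,300)),0,0,0,168,cv2.BORDER_CONSTANT)])[:,:,::-1])
```

```text
[ 0.48863943 -0.23273997  0.23748483]
```

View pics/end.png

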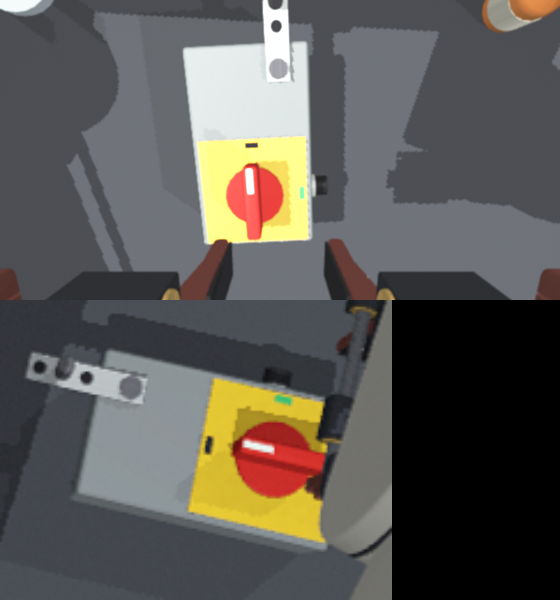

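The wrist view (upper half) shows the stripe at (250,180) pointing to the black mark at (251,145). The hasp runs from its pivot at (278,68) straight out past the box side, parallel to the long edges. The robot is clear of everything.

```bash
python3 -c "
from rig import env
print(env.sign_off())"
```

```text
the job is handed in; nothing more can be done
None
```

The red handle was turned to off first, then that box's hasp was swung fully out to its stop; both are released, the other isolator was left alone, and the job was handed in at about 13 s, with no verdict returned.

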